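Rock a dry-fitted rail out of its mortise and hold it for gluing

ROBOT

A 6-joint arm with a two-finger parallel gripper is mounted at the origin on the work surface. World frame = base frame: x ahead of the robot, y to its left, z up, the work surface at z = 0. Lengths are in m, angles in degrees, forces in N, time in s.
With the tool pointing down it reaches from about 0.4 to 0.825 m from the base axis. Payload 7 kg.
Tool frame: the origin (TCP) lies on the centre line of the jaws, within the pads' length; the fingertips stand 14 mm ahead of it and the grasp point (between the pads) lies 5 mm behind it; z points along the fingers, y is the line along which they close (so a half turn about z gives the same grasp; the last joint's range is limited). The gripper opens to 88 mm and grips with 3 to 60 N. Pads are 19 mm wide; open, the fingers measure 130 mm over their backs; the gripper's body (78 mm by 193 mm) begins 47 mm behind the grasp point.
Start: joints at [16.507, 20.546, 0.682, 0, -70.136, -16.507], TCP at [0.675, -0, 0.241] pointing down, gripper open.
Joint ranges: [-176.03, 176.03], [-82.01, 121.73], [-58.28, 71.71], [-173.87, 95.51], [-174.79, -0.11], [-173.66, 173.66]. Speed limits (degrees/s): [136.94, 136.94, 172.46, 180, 180, 180].

INTERFACE

Orientations are given as [roll, pitch, yaw] about the fixed x, y, z axes, in that order (R = Rz(yaw) Ry(pitch) Rx(roll)).
In Python, from plant import r gives the robot as it stands.
- The arm moves only by the tool send_rows, never from a script. Its argument "steps" is a list of rows, each an object with "dp": the shift along the tool's x, y, z in mm, a list of three; "roll": the turn about the tool's z in rad; "jaw": the opening in per cent of the stroke, from 0 (shut) to 100 (fully open). In form: [{"dp": [tx, ty, tz], "roll": roll, "jaw": jaw}, ...]. A call has 1 to 5 rows; each row is the pose to reach, as a shift and turn from the pose commanded when the call began, along the tool's axes at that moment; what a row does not reach only later rows make up. A row lasts 1/8 s, in which the tool goes at most 62.5 mm and 10.7 degrees, less where a joint would pass 70% of its speed; a pose out of reach is approached as far as the arm can. A call with a gripper value outside its range is refused whole. The fingers move at their own pace and stop on an object; "newtons" is the grip in N (left out, the last holds). Time passes only in rows, so rows that repeat a pose let the fingers close. It gives the time, the measured TCP pose, the force, the opening and the grip force at its end, in the units of the state.
- r.get_state(): the state, without advancing time (a new reading comes with each control period).
- r.capture(name): name is "scene" or "side" or "wrist"; returns a dict with "image" (384x512x3 uint8, blue, green, red), "K" (3x3 intrinsics, pixels), "rvec" (rotation vector, rad) and "tvec" (3), from world to camera coordinates, as OpenCV has them. Camera axes: x right, y down, z forward; pixel columns grow to the right and rows downward; lengths in m; the calibration is good to about 2 mm. A picture is of the moment at which its call begins. There is no depth.
- r.close_job(): hands the job in; it is judged then, once.
The state is a dict: "time_s": time; "joints": joint angles; "qd": joint speeds; "joint_torque": joint torques, N m; "tcp_pos": TCP position; "eef_rot": TCP orientation; "contact_force": force on the tool from outside, world axes, zero at the start; "moment": the same for the moment, N m; "gripper_width": finger opening in m; "gripper_force": force on a finger pad.
Only numpy, scipy, OpenCV 4.12 (cv2) and the standard library are available. Lean on these libraries where they do the work, as an engineer would, in place of code of your own. Each camera call takes 0.05 s, during which the arm holds its last target. There are 200 camera calls.

TASK

Two rails are dry-fitted in the stile held edge-up in the vice; the narrower one now has to come out for gluing. Its tenon is a tight fit, so don't pull it straight: grip the narrow rail and rock it to and fro along the stile, several swings each way, easing it up as it creeps out until the tenon comes free. Finish still holding it, still and upright, about a finger's breadth clear above its own mortise, and leave the wide rail and everything else on the bench where they are.

Things in the scene. Friction and masses are not known exactly. Their poses are not given: they have to be found in the camera images.
- frame: fixed: a grey cast-iron drill-press vice gripping a pale wooden stile edge-up. Origin on the bench under the stile's middle; x across the stile (from the vice's screw handle to its fixed jaw), y along it, z up. Stile 310 mm along y, 40 mm thick (x), top face 90 mm above the bench. Vice jaws 124 mm wide, 70 mm high; screw and tommy bar reach 175 mm to -x, 52 mm high.
- mortise_a (a point): centre of one mortise's mouth on the stile's top face, 75 mm from the stile's middle on its +y side; axes as frame. A mortise is 14.5 mm across the stile, 48 mm along it, 30 mm deep. Either rail may stand in either mortise.
- mortise_b (a point): the same for the other mortise, 75 mm from the middle on the -y side
- narrow_rail_mid (a point): centre of the narrow rail, the one to take out: a pale wooden board standing upright on the stile, 56 mm wide (y, along the stile), 24 mm thick (x, across it), 112 mm high above the stile; z up. This point is at half that height, 56 mm above the shoulders that rest on the stile. Its top end is plain and free to grip from above. About 0.13 kg. Below the shoulders is its tenon (see tenon_end).
- tenon_end (a point): centre of the underside of the narrow rail's tenon (13 x 44 mm, 28 mm long), 84 mm below narrow_rail_mid; seated, 28 mm below the mortise's mouth. Its cheeks are squeezed: straight pull 45 to 70 N, but rocked along y (10 to 16 N near the top) it walks up with a 5 to 25 N pull. Seated it can lean 4 degrees each way, more as it rises; the squeeze ends after 14 mm, it is out after 28 mm.
- wide_rail_mid (a point): centre of the wide rail, which stays: like the narrow one but 84 mm wide; it stands in the other mortise, 150 mm away. This point is 56 mm above the stile's top face.
- glue_bottle: yellow glue bottle, 54 mm across, 145 mm high, on the bench beyond the vice; origin at the centre of its underside. Leave it.
- glue_brush: brush lying on the bench beyond the vice; leave it
- chisel: wood chisel, 240 mm, lying on the bench beyond the vice's fixed jaw; origin at its ferrule; leave it
- mallet: wooden mallet lying to the robot's right, head 130 mm by 75 mm by 62 mm; origin under its head; leave it
- try_square: try square lying to the left, 110 mm stock and 160 mm blade; origin under its stock; leave it
- notebook: notebook with a pen on it, 148 mm by 210 mm, lying to the left; leave it
- tub: white tub with a screw lid, 96 mm across, 105 mm high, to the right; origin at the centre of its underside; leave it

How it is judged:
By the outcome, as a careful person would: the job done as asked, in the order asked, and still so for the second after the job is handed in, while the arm keeps its last pose, push and grip.
It also fails if it takes over 45 s, if anything falls off the work surface, if the arm or the gripper's body presses on something with over 40 N, if the wrist force passes 120 N, or if a joint passes its speed limit or range.

## Working session

There is one attempt and no reset: what is moved stays moved. The work goes in short steps, Python scripts to look and compute and a tool call to move; the robot and the scene stay as the last step left them, time stands still between calls to the robot, and variables do not carry over. Pictures are saved under pics/ and viewed, at most 13 in all, crops included, and the job is handed in when it is done.

Besides the shell and the picture viewer there is one more tool, called after "Call:" as name(argument=value, ...), one argument or row to a line, values as JSON. send_rows: Moves the arm, as the interface text tells. Its arguments: {"type":"object","properties":{"steps":{"type":"array","items":{"type":"object","properties":{"dp":{"type":"array","items":{"type":"number"}},"roll":{"type":"number"},"jaw":{"type":"number"}}}},"newtons":{"type":"number"}},"required":["steps"]}

```bash
mkdir -p pics
cat > h.py <<'E'
from plant import r
import cv2, numpy as np
def cap(n,f):
    c=r.capture(n); cv2.imwrite('pics/'+f,c['image']); np.savez('pics/'+f[:-4],K=c['K'],rvec=c['rvec'],tvec=c['tvec']); return c
def ray(f,u,v,z=None):
    d=np.load('pics/'+f+'.npz'); R=cv2.Rodrigues(d['rvec'])[0]; t=d['tvec'].ravel()
    C=-R.T@t; D=R.T@np.linalg.inv(d['K'])@[u,v,1]
    return C+D*(z-C[2])/D[2]
def proj(f,P):
    d=np.load('pics/'+f+'.npz'); return cv2.projectPoints(np.array(P,float).reshape(-1,3),d['rvec'],d['tvec'],d['K'],None)[0].reshape(-1,2)
E
python3 - <<'E'
from h import *
a=cap('scene','s1.png');b=cap('side','d1.png')
cv2.imwrite('pics/both.png',np.hstack([cv2.resize(x['image'],(400,300)) for x in(a,b)]))
for f in('s1','d1'):
    d=np.load('pics/'+f+'.npz');R=cv2.Rodrigues(d['rvec'])[0];print(-R.T@d['tvec'].ravel())
s=r.get_state();print(s['tcp_pos'],s['eef_rot'],s['time_s'],s['gripper_width'])
E
```

```text
[ 1.24365722 -0.09029228  1.29790425]
[-0.01472789 -0.83005455  0.95144675]
[ 6.74560907e-01 -3.05487814e-05  2.39715621e-01] [ 1.79912687e+02 -8.43040768e-03 -9.00075580e+01] 0.1 0.08807307745764968
```

View pics/s1.png

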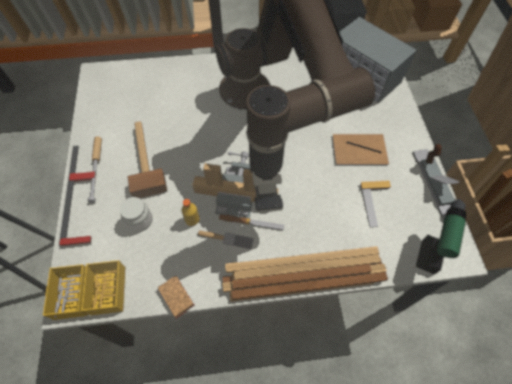

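View pics/d1.png

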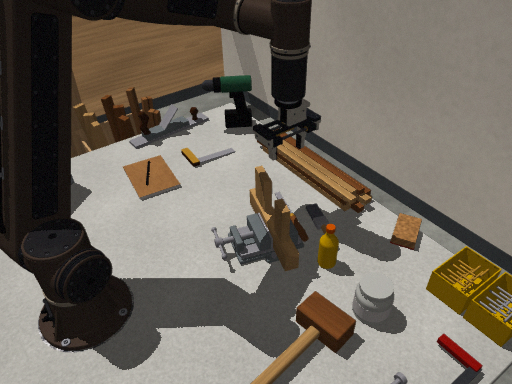

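The scene view shows the vice near (235,190), partly hidden by the arm. In the side view the two rails stand at about (265,190) and (285,235). I'll enlarge both and take the wrist view.

Run:
```python
from h import *
c=cap('wrist','w1.png')
s=cv2.imread('pics/d1.png')[150:290,205:345]; a=cv2.imread('pics/s1.png')[140:230,170:300]
o=np.zeros((600,800,3),np.uint8)
o[:400,:400]=cv2.resize(s,(400,400),interpolation=cv2.INTER_CUBIC)
o[:277,400:]=cv2.resize(a,(400,277),interpolation=cv2.INTER_CUBIC)
o[285:585,400:]=cv2.resize(c['image'],(400,300))
cv2.imwrite('pics/c1.png',o)
```

```text
(no output)
```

View pics/c1.png

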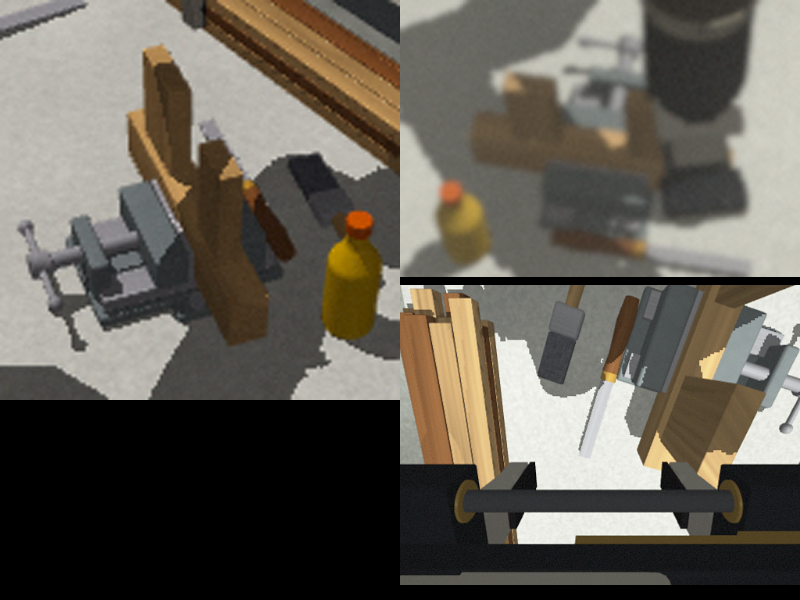

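The enlargement shows both rails with their tops at crop pixels (165,55) and (222,150). The gripper hides the +y rail in the scene view, so I'll move the arm aside to see both clearly.

Call:
send_rows(
  steps=[
    {"dp": [-40, 0, -40], "roll": 0, "jaw": 100},
    {"dp": [-80, 0, -60], "roll": 0, "jaw": 100},
    {"dp": [-120, 0, -80], "roll": 0, "jaw": 100},
    {"dp": [-150, 0, -80], "roll": 0, "jaw": 100},
  ],
)

```text
time_s: 0.65
tcp_pos: [0.6754, 0.1518, 0.3224]
eef_rot: [-179.8, 0.1, -90.0]
contact_force: [1.0, 0.1, -0.1]
gripper_width: 0.0875
gripper_force: 0.0
```

Run:
```python
from h import *
a=cap('scene','s2.png')['image'];b=cap('side','d2.png')['image'];cap('wrist','w2.png')
o=np.zeros((600,800,3),np.uint8)
o[:,:400]=cv2.resize(b[150:285,220:310],(400,600),interpolation=cv2.INTER_CUBIC)
o[:400,400:]=cv2.resize(a[140:230,180:270],(400,400),interpolation=cv2.INTER_CUBIC)
o[400:,400:667]=cv2.resize(cv2.imread('pics/w2.png'),(267,200))
cv2.imwrite('pics/c2.png',o)
```

```text
(no output)
```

View pics/c2.png

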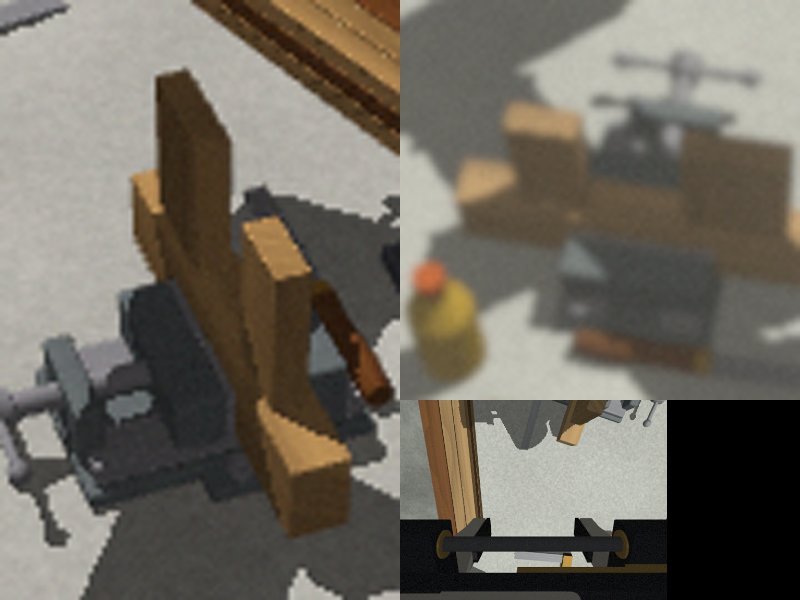

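The narrow rail is the left one in the scene view and the nearer one in the side view. In the crop its top face corners are (243,225), (275,217), (312,268) and (280,281). I'll triangulate from these.

Run:
```python
from h import *
k=4.444
for p in [(243,225),(275,217),(312,268),(280,281)]: print('side',ray('d2',220+p[0]/k,150+p[1]/k,.202)[:2].round(4))
for p in [(107,103),(180,108),(180,135),(105,128)]: print('scene',ray('s2',180+p[0]/k,140+p[1]/k,.202)[:2].round(4))
for p in [(290,472),(350,455),(133,180),(157,172)]: print('stile',ray('d2',220+p[0]/k,150+p[1]/k,.09)[:2].round(4))
for p in [(160,70),(187,70),(231,138)]: print('wide side',ray('d2',220+p[0]/k,150+p[1]/k,.202)[:2].round(4))
```

```text
side [ 0.5268 -0.1362]
side [ 0.547  -0.1421]
side [ 0.5354 -0.192 ]
side [ 0.5131 -0.1896]
scene [ 0.5152 -0.1822]
scene [ 0.5261 -0.1274]
scene [ 0.5503 -0.1291]
scene [ 0.5375 -0.1849]
stile [ 0.4893 -0.2327]
stile [ 0.5274 -0.2439]
stile [0.5752 0.0549]
stile [0.5943 0.0519]
wide side [0.5806 0.0251]
wide side [0.5951 0.014 ]
wide side [ 0.5734 -0.0632]
```

Call:
send_rows(
  steps=[
    {"dp": [48, 25, 0], "roll": 0.05, "jaw": 100},
    {"dp": [96, 50, 5], "roll": 0.1, "jaw": 100},
    {"dp": [144, 75, 10], "roll": 0.15, "jaw": 100},
    {"dp": [192, 100, 15], "roll": 0.2, "jaw": 100},
    {"dp": [239, 125, 20], "roll": 0.253, "jaw": 100},
  ],
)

```text
time_s: 1.42
tcp_pos: [0.5484, -0.0913, 0.3003]
eef_rot: [180.0, -0.0, -104.6]
contact_force: [0.4, -0.2, 0.3]
gripper_width: 0.088
gripper_force: 0.0
```

Run:
```python
from h import *
c=cap('wrist','w3.png'); s=r.get_state(); print(s['tcp_pos'],s['eef_rot'],s['joints'])
cv2.imwrite('pics/w3b.png',cv2.resize(c['image'],(800,600),interpolation=cv2.INTER_CUBIC))
```

```text
[ 0.54521824 -0.09490289  0.30008764] [ 1.79895030e+02 -6.16842798e-02 -1.04894690e+02] [ 1.04113810e+01  7.19172736e+00 -9.29618255e+00  1.13551912e-02
 -7.36333542e+01 -2.53093392e+01]
```

View pics/w3b.png

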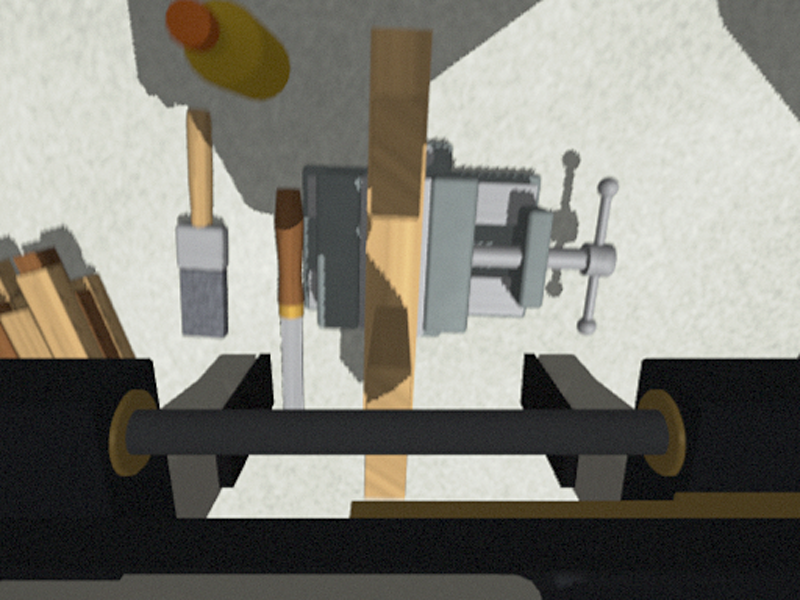

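The narrow rail appears with its top face at (372,30)–(432,95), its base line at row 215, and the stile running down to (385,495).

Run:
```python
from h import *
k=1.5625
R=lambda p,z:ray('w3',p[0]/k,p[1]/k,z)[:2].round(4)
for p in [(372,30),(432,30),(430,95),(371,95)]: print('top',R(p,.202))
for p in [(371,215),(421,215)]: print('base',R(p,.09))
for p in [(365,495),(406,495),(366,240),(424,240)]: print('stile',R(p,.09))
f=[(0.5315,-.160)]
for ang in(14.5,):
  a=np.radians(ang);d=np.array([np.sin(a),np.cos(a)]);n=np.array([d[1],-d[0]])
  P=[np.r_[np.array(f[0])+sy*.028*d+sx*.012*n,.202] for sx,sy in((1,-1),(-1,-1),(-1,1),(1,1))]
  print(proj('w3',P)*k)
  print(proj('s2',P)*4.444-np.array([180,140])*4.444); print(proj('d2',P)*4.444-np.array([220,150])*4.444)
```

```text
top [ 0.5279 -0.2165]
top [ 0.5022 -0.2098]
top [ 0.5093 -0.1841]
top [ 0.5354 -0.1909]
base [ 0.5591 -0.1264]
base [ 0.5245 -0.1174]
stile [0.6274 0.1007]
stile [0.5936 0.1095]
stile [ 0.5675 -0.1099]
stile [ 0.5268 -0.0993]
[[370.04250178  97.16240562]
 [422.43439976  97.01561962]
 [421.02427033 219.68396072]
 [372.07662087 219.80729528]]
[[ 97.92819956 127.10256738]
 [104.39792298 100.69955488]
 [176.82459465 109.18735151]
 [171.00507349 135.72779909]]
[[310.93427867 265.7894732 ]
 [273.87238828 276.20079012]
 [236.74844502 219.57211462]
 [272.74918878 209.83201634]]
```

Correction: the top face is rows 95–215, and the part beyond it is the stile. It matches the projected estimate.

Run:
```python
from h import *
k=1.5625
R=lambda p,z:ray('w3',p[0]/k,p[1]/k,z)[:2]
Q=np.array([R(p,.202) for p in [(370,95),(424,95),(420,215),(371,215)]]);c=Q.mean(0);print(Q.round(4),c)
m=Q[2:].mean(0)-Q[:2].mean(0);print(np.degrees(np.arctan2(m[0],m[1])))
for p in[(365,490),(406,490),(372,35),(432,35)]:print('stile',R(p,.09).round(4))
s=r.get_state();t=np.array(s['tcp_pos'][:2]);yaw=np.radians(s['eef_rot'][2]);d=c-t
tx=np.array([np.cos(yaw),np.sin(yaw)]);ty=np.array([tx[1],-tx[0]])
print('tool dp',1e3*d@tx,1e3*d@ty,s['tcp_pos'],s['eef_rot'])
```

```text
[[ 0.5359 -0.191 ]
 [ 0.512  -0.1848]
 [ 0.5268 -0.1322]
 [ 0.55   -0.1383]] [ 0.53117449 -0.16157013]
15.401407642786955
stile [0.626  0.0959]
stile [0.5924 0.1047]
stile [ 0.5275 -0.238 ]
stile [ 0.4899 -0.2282]
tool dp 68.03706783698051 -3.5644863439724004 [ 0.54521824 -0.09490289  0.30008764] [ 1.79895030e+02 -6.16842798e-02 -1.04894690e+02]
```

Run:
```python
from h import *
k=1.5625
R=lambda p,z:ray('w3',p[0]/k,p[1]/k,z)[:2]
for z in(.09,.202):
  for a,b in[((365,490),(406,490)),((365,408),(411,408))]:
    A,B=R(a,z),R(b,z);m=(A+B)/2;d=m-[.53117,-.16157];print(z,m.round(4),np.linalg.norm(A-B),np.linalg.norm(d),np.degrees(np.arctan2(d[0],d[1])))
```

```text
0.09 [0.6092 0.1003] 0.03479367134651667 0.273224017662564 16.59056338464679
0.09 [0.5871 0.0257] 0.036977842130894556 0.19543145809435267 16.630205126081616
0.202 [0.5842 0.0167] 0.0237923145111721 0.18601238715168972 16.57574517257522
0.202 [ 0.5691 -0.0343] 0.025285875731846142 0.13281690521681844 16.609697117356813
```

Call:
send_rows(
  steps=[
    {"dp": [34, -2, 0], "roll": 0.015, "jaw": 100},
    {"dp": [68, -3.5, 10], "roll": 0.028, "jaw": 100},
    {"dp": [68, -3.5, 10], "roll": 0.028, "jaw": 100},
    {"dp": [68, -3.5, 10], "roll": 0.028, "jaw": 100},
  ],
)

```text
time_s: 1.98
tcp_pos: [0.5361, -0.1562, 0.2905]
eef_rot: [180.0, -0.0, -106.2]
contact_force: [0.2, 0.5, 0.5]
gripper_width: 0.0877
gripper_force: 0.0
```

Run:
```python
from h import *
c=cap('wrist','w4.png'); d=cap('side','d4.png')
s=r.get_state();t=np.array(s['tcp_pos'][:2]);yaw=np.radians(s['eef_rot'][2]);dd=np.array([.53117,-.16157])-t
tx=np.array([np.cos(yaw),np.sin(yaw)]);ty=np.array([tx[1],-tx[0]])
print('tool dp',1e3*dd@tx,1e3*dd@ty,s['tcp_pos'],s['eef_rot'],s['qd'])
cv2.imwrite('pics/c4.png',np.vstack([cv2.resize(c['image'],(400,300)),cv2.resize(d['image'][110:260,200:400],(400,300))]))
```

```text
tool dp 7.322144085669672 3.421650906366208 [ 0.53648609 -0.15548225  0.29073844] [-1.79984207e+02  4.86496060e-03 -1.06082091e+02] [ 0.41602314  0.00703759  0.09397906 -0.07409895 -0.04182358 -0.03355658]
```

View pics/c4.png

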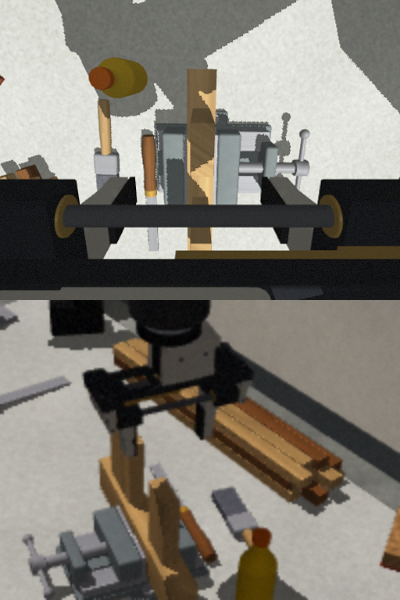

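Run:
```python
from h import *
s=r.get_state();t=s['tcp_pos'];yaw=np.radians(s['eef_rot'][2])
print(t,s['eef_rot'])
k=1.5625
a=np.radians(16.5);d=np.array([np.sin(a),np.cos(a)]);n=np.array([d[1],-d[0]])
f=np.array([.53117,-.16157])
P=[np.r_[f+sy*.028*d+sx*.012*n,.202] for sx,sy in((1,-1),(-1,-1),(-1,1),(1,1))]
tx=np.array([np.cos(yaw),np.sin(yaw)])
for q in('w3','w4'):
  print(q,(proj(q,P)*k).round(0).tolist())
  D=np.load('pics/'+q+'.npz');R=cv2.Rodrigues(D['rvec'])[0];C=-R.T@D['tvec'].ravel();print('cam',C, 'x',R[0],'z',R[2])
print('axis',proj('w4',[np.r_[t[:2]+tx*q,.202] for q in(0,.03,.08)])*k)
im=cv2.imread('pics/w4.png');cv2.imwrite('pics/c5.png',cv2.resize(im[60:260,200:320],(480,600)[:1]+(800,),interpolation=cv2.INTER_CUBIC)[:600])
```

```text
[ 0.53648609 -0.15548225  0.29073844] [-1.79984207e+02  4.86496060e-03 -1.06082091e+02]
w3 [[372.0, 92.0], [424.0, 94.0], [419.0, 217.0], [370.0, 216.0]]
cam [ 0.53028247 -0.1640161   0.44421914] x [-9.67501552e-01  2.52864724e-01 -4.21527649e-04] z [ 0.07205442  0.27409327 -0.95900002]
w4 [[380.0, 240.0], [431.0, 240.0], [428.0, 349.0], [381.0, 349.0]]
cam [ 0.51595529 -0.22845308  0.43443362] x [-9.60414359e-01  2.78575135e-01 -3.90961208e-04] z [ 0.07934492  0.27220333 -0.95896284]
axis [[397.93710242 310.46009173]
 [397.88626222 250.90369033]
 [397.79285952 141.4877349 ]]
```

View pics/c5.png

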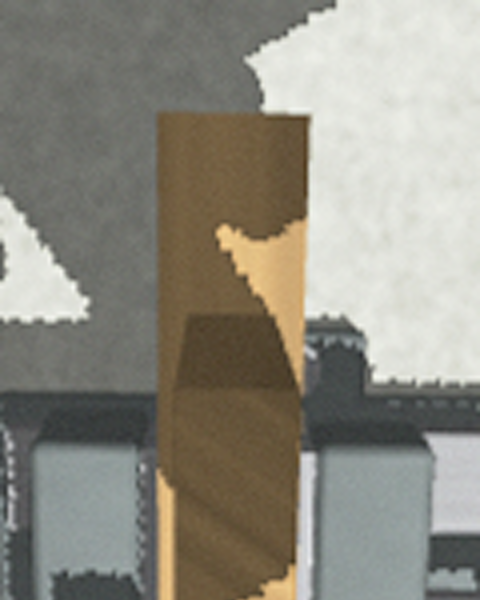

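The rail's top far edge is at crop (177–298, 388), about 3.4 mm toward tool +y and 5 mm along tool +x. I'll correct for this and descend.

Call:
send_rows(
  steps=[
    {"dp": [5, 3.4, 20], "roll": 0.005, "jaw": 100},
    {"dp": [5, 3.4, 50], "roll": 0.005, "jaw": 100},
    {"dp": [5, 3.4, 80], "roll": 0.005, "jaw": 100},
    {"dp": [5, 3.4, 105], "roll": 0.005, "jaw": 100},
    {"dp": [5, 3.4, 118], "roll": 0.005, "jaw": 100},
  ],
)

```text
time_s: 2.7
tcp_pos: [0.5315, -0.1589, 0.1715]
eef_rot: [179.9, -0.0, -106.3]
contact_force: [0.2, 0.2, 1.2]
gripper_width: 0.0876
gripper_force: 0.0
```

Call:
send_rows(
  steps=[
    {"dp": [0, 0, 0], "roll": 0, "jaw": 60},
    {"dp": [0, 0, 0], "roll": 0, "jaw": 45},
    {"dp": [0, 0, 0], "roll": 0, "jaw": 35},
    {"dp": [0, 0, 0], "roll": 0, "jaw": 33},
  ],
  newtons=10,
)

```text
time_s: 3.2
tcp_pos: [0.532, -0.1596, 0.1732]
eef_rot: [-179.9, 0.0, -106.4]
contact_force: [0.1, 0.5, 0.2]
gripper_width: 0.0532
gripper_force: 0.0
```

Run:
```python
from h import *
c=cap('wrist','w6.png')['image']; d=cap('side','d6.png')['image']
s=r.get_state();print(s['tcp_pos'],s['eef_rot'],s['gripper_width'],s['gripper_force'],s['contact_force'],s['time_s'])
cv2.imwrite('pics/c6.png',np.hstack([cv2.resize(c[180:384,140:380],(400,340)),cv2.resize(d[130:260,220:373],(400,340))]))
```

```text
[ 0.53178794 -0.15963029  0.17292792] [-1.79967912e+02  1.02394354e-02 -1.06389820e+02] 0.04526189495292303 0.0 [ 0.45816305 -0.85310628  0.30768092] 3.3
```

View pics/c6.png

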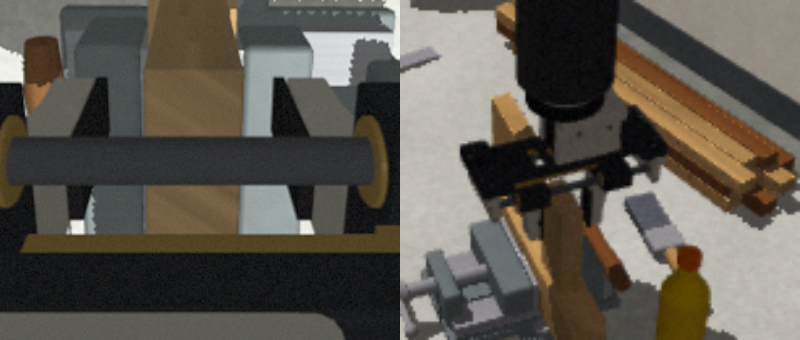

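The rail stands between the fingers and is centred within about 1 mm. Closing the jaws.

Call:
send_rows(
  steps=[
    {"dp": [0, 0, 0], "roll": 0, "jaw": 25},
    {"dp": [0, 0, 0], "roll": 0, "jaw": 15},
    {"dp": [0, 0, 0], "roll": 0, "jaw": 10},
    {"dp": [0, 0, 0], "roll": 0, "jaw": 5},
  ],
  newtons=15,
)

```text
time_s: 3.8
tcp_pos: [0.5315, -0.1596, 0.1726]
eef_rot: [180.0, -0.0, -106.4]
contact_force: [-1.6, 0.4, 1.1]
gripper_width: 0.0238
gripper_force: 15.0
```

Call:
send_rows(
  steps=[
    {"dp": [0, 0, 0], "roll": 0, "jaw": 0},
    {"dp": [0, 0, 0], "roll": 0, "jaw": 0},
    {"dp": [0, 0, 0], "roll": 0, "jaw": 0},
  ],
  newtons=55,
)

```text
time_s: 4.18
tcp_pos: [0.5315, -0.1596, 0.1726]
eef_rot: [180.0, -0.0, -106.4]
contact_force: [-2.0, 1.2, 3.0]
gripper_width: 0.0236
gripper_force: 55.0
```

Call:
send_rows(
  steps=[
    {"dp": [3, 0, -0.3], "roll": 0, "jaw": 0},
    {"dp": [5, 0, -0.6], "roll": 0, "jaw": 0},
  ],
)

```text
time_s: 4.42
tcp_pos: [0.5312, -0.161, 0.1728]
eef_rot: [-180.0, 0.3, -106.4]
contact_force: [0.6, 23.3, 3.5]
gripper_width: 0.0241
gripper_force: 55.0
```

Call:
send_rows(
  steps=[
    {"dp": [-3, 0, -0.2], "roll": 0, "jaw": 0},
    {"dp": [-7, 0, -0.5], "roll": 0, "jaw": 0},
    {"dp": [-10, 0, -0.8], "roll": 0, "jaw": 0},
  ],
)

```text
time_s: 4.8
tcp_pos: [0.5318, -0.1576, 0.1729]
eef_rot: [179.9, -0.3, -106.4]
contact_force: [-1.2, -19.8, -10.4]
gripper_width: 0.0235
gripper_force: 55.0
```

Call:
send_rows(
  steps=[
    {"dp": [5, 0, -0.3], "roll": 0, "jaw": 0},
    {"dp": [10, 0, -0.6], "roll": 0, "jaw": 0},
    {"dp": [12, 0, -0.8], "roll": 0, "jaw": 0},
    {"dp": [12, 0, -0.8], "roll": 0, "jaw": 0},
  ],
)

```text
time_s: 5.3
tcp_pos: [0.5306, -0.1629, 0.1733]
eef_rot: [-180.0, 0.3, -106.4]
contact_force: [4.1, 16.0, -8.0]
gripper_width: 0.0237
gripper_force: 55.0
```

Call:
send_rows(
  steps=[
    {"dp": [-5, 0, -0.3], "roll": 0, "jaw": 0},
    {"dp": [-10, 0, -0.5], "roll": 0, "jaw": 0},
    {"dp": [-14, 0, -0.6], "roll": 0, "jaw": 0},
    {"dp": [-14, 0, -0.6], "roll": 0, "jaw": 0},
  ],
)

```text
time_s: 5.8
tcp_pos: [0.5323, -0.1553, 0.1739]
eef_rot: [179.8, -0.3, -106.4]
contact_force: [0.8, -13.8, -15.3]
gripper_width: 0.0239
gripper_force: 55.0
```

Call:
send_rows(
  steps=[
    {"dp": [5, 0, -0.4], "roll": 0, "jaw": 0},
    {"dp": [10, 0, -0.8], "roll": 0, "jaw": 0},
    {"dp": [15, 0, -1.2], "roll": 0, "jaw": 0},
    {"dp": [15, 0, -1.2], "roll": 0, "jaw": 0},
  ],
)

```text
time_s: 6.3
tcp_pos: [0.5299, -0.1646, 0.1749]
eef_rot: [180.0, 0.3, -106.4]
contact_force: [4.9, 11.9, -14.7]
gripper_width: 0.0239
gripper_force: 55.0
```

Call:
send_rows(
  steps=[
    {"dp": [-5, 0, -0.4], "roll": 0, "jaw": 0},
    {"dp": [-11, 0, -0.8], "roll": 0, "jaw": 0},
    {"dp": [-16, 0, -1.2], "roll": 0, "jaw": 0},
    {"dp": [-16, 0, -1.2], "roll": 0, "jaw": 0},
  ],
)

```text
time_s: 6.8
tcp_pos: [0.5326, -0.154, 0.1761]
eef_rot: [179.8, -0.2, -106.4]
contact_force: [2.6, -12.5, -20.0]
gripper_width: 0.0235
gripper_force: 55.0
```

Call:
send_rows(
  steps=[
    {"dp": [5, 0, -0.3], "roll": 0, "jaw": 0},
    {"dp": [11, 0, -0.7], "roll": 0, "jaw": 0},
    {"dp": [16, 0, -1.2], "roll": 0, "jaw": 0},
    {"dp": [16, 0, -1.2], "roll": 0, "jaw": 0},
  ],
)

```text
time_s: 7.3
tcp_pos: [0.5298, -0.1648, 0.1773]
eef_rot: [180.0, 0.3, -106.4]
contact_force: [4.3, 11.8, -17.1]
gripper_width: 0.0235
gripper_force: 55.0
```

Call:
send_rows(
  steps=[
    {"dp": [-5, 0, -0.3], "roll": 0, "jaw": 0},
    {"dp": [-11, 0, -0.7], "roll": 0, "jaw": 0},
    {"dp": [-16, 0, -1.2], "roll": 0, "jaw": 0},
    {"dp": [-16, 0, -1.2], "roll": 0, "jaw": 0},
  ],
)

```text
time_s: 7.8
tcp_pos: [0.5326, -0.154, 0.1786]
eef_rot: [179.8, -0.2, -106.4]
contact_force: [2.9, -12.3, -20.8]
gripper_width: 0.0235
gripper_force: 55.0
```

Call:
send_rows(
  steps=[
    {"dp": [5, 0, -0.3], "roll": 0, "jaw": 0},
    {"dp": [11, 0, -0.7], "roll": 0, "jaw": 0},
    {"dp": [16, 0, -1.3], "roll": 0, "jaw": 0},
    {"dp": [16, 0, -1.3], "roll": 0, "jaw": 0},
  ],
)

```text
time_s: 8.3
tcp_pos: [0.5297, -0.1649, 0.1799]
eef_rot: [180.0, 0.2, -106.4]
contact_force: [5.8, 10.5, -17.7]
gripper_width: 0.0239
gripper_force: 55.0
```

Call:
send_rows(
  steps=[
    {"dp": [-5, 0, -0.3], "roll": 0, "jaw": 0},
    {"dp": [-11, 0, -0.7], "roll": 0, "jaw": 0},
    {"dp": [-16, 0, -1.3], "roll": 0, "jaw": 0},
    {"dp": [-16, 0, -1.3], "roll": 0, "jaw": 0},
  ],
)

```text
time_s: 8.8
tcp_pos: [0.5326, -0.1539, 0.1813]
eef_rot: [179.8, -0.2, -106.4]
contact_force: [2.4, -11.7, -20.9]
gripper_width: 0.0238
gripper_force: 55.0
```

Call:
send_rows(
  steps=[
    {"dp": [5, 0, -0.3], "roll": 0, "jaw": 0},
    {"dp": [11, 0, -0.7], "roll": 0, "jaw": 0},
    {"dp": [16, 0, -1.3], "roll": 0, "jaw": 0},
    {"dp": [16, 0, -1.3], "roll": 0, "jaw": 0},
  ],
)

```text
time_s: 9.3
tcp_pos: [0.5297, -0.165, 0.1827]
eef_rot: [180.0, 0.2, -106.4]
contact_force: [5.1, 10.9, -17.6]
gripper_width: 0.0237
gripper_force: 55.0
```

Call:
send_rows(
  steps=[
    {"dp": [-5, 0, -0.3], "roll": 0, "jaw": 0},
    {"dp": [-11, 0, -0.7], "roll": 0, "jaw": 0},
    {"dp": [-16, 0, -1.3], "roll": 0, "jaw": 0},
    {"dp": [-16, 0, -1.3], "roll": 0, "jaw": 0},
  ],
)

```text
time_s: 9.8
tcp_pos: [0.5325, -0.1539, 0.1841]
eef_rot: [179.8, -0.2, -106.4]
contact_force: [2.8, -10.7, -22.8]
gripper_width: 0.0238
gripper_force: 55.0
```

Call:
send_rows(
  steps=[
    {"dp": [5, 0, -0.3], "roll": 0, "jaw": 0},
    {"dp": [11, 0, -0.7], "roll": 0, "jaw": 0},
    {"dp": [16, 0, -1.3], "roll": 0, "jaw": 0},
    {"dp": [16, 0, -1.3], "roll": 0, "jaw": 0},
  ],
)

```text
time_s: 10.3
tcp_pos: [0.5297, -0.1651, 0.1856]
eef_rot: [180.0, 0.2, -106.4]
contact_force: [4.9, 9.8, -18.1]
gripper_width: 0.0237
gripper_force: 55.0
```

Call:
send_rows(
  steps=[
    {"dp": [-5, 0, -0.3], "roll": 0, "jaw": 0},
    {"dp": [-11, 0, -0.7], "roll": 0, "jaw": 0},
    {"dp": [-16, 0, -1.3], "roll": 0, "jaw": 0},
    {"dp": [-16, 0, -1.3], "roll": 0, "jaw": 0},
  ],
)

```text
time_s: 10.8
tcp_pos: [0.5326, -0.1539, 0.1871]
eef_rot: [179.8, -0.2, -106.4]
contact_force: [2.8, -10.6, -20.6]
gripper_width: 0.0238
gripper_force: 55.0
```

Run:
```python
from h import *
d=cap('side','d7.png')['image'];o=cv2.imread('pics/d6.png')
cv2.imwrite('pics/c7.png',np.hstack([cv2.resize(x[180:270,250:330],(400,450),interpolation=cv2.INTER_CUBIC) for x in(o,d)]))
```

```text
(no output)
```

View pics/c7.png

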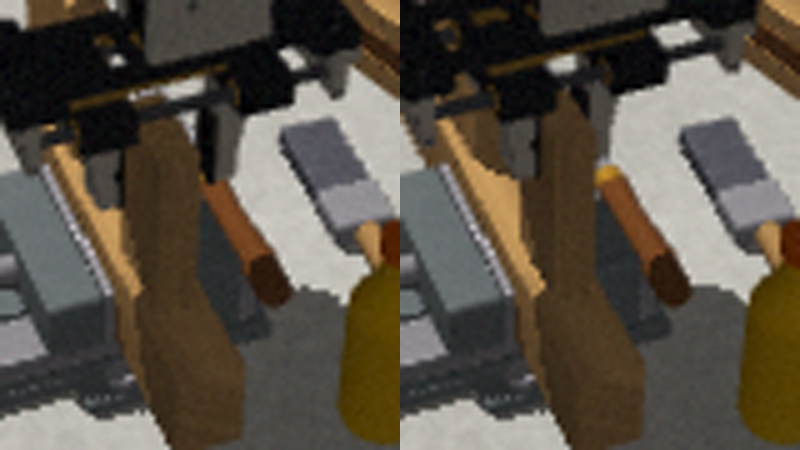

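The rail top has risen with the gripper from row 100 to about row 80 of the crop. That fits the 14 mm lift, so there is no slip. Two more swings, then I'll centre it.

Call:
send_rows(
  steps=[
    {"dp": [5, 0, -0.3], "roll": 0, "jaw": 0},
    {"dp": [11, 0, -0.7], "roll": 0, "jaw": 0},
    {"dp": [16, 0, -1.3], "roll": 0, "jaw": 0},
    {"dp": [16, 0, -1.3], "roll": 0, "jaw": 0},
  ],
)

```text
time_s: 11.35
tcp_pos: [0.5296, -0.1653, 0.1885]
eef_rot: [180.0, 0.2, -106.4]
contact_force: [3.6, 10.0, -18.1]
gripper_width: 0.0235
gripper_force: 55.0
```

Call:
send_rows(
  steps=[
    {"dp": [-5, 0, -0.3], "roll": 0, "jaw": 0},
    {"dp": [-11, 0, -0.7], "roll": 0, "jaw": 0},
    {"dp": [-16, 0, -1.0], "roll": 0, "jaw": 0},
    {"dp": [-16, 0, -1.0], "roll": 0, "jaw": 0},
  ],
)

```text
time_s: 11.85
tcp_pos: [0.5327, -0.1538, 0.19]
eef_rot: [179.9, -0.2, -106.4]
contact_force: [1.4, -9.7, -19.1]
gripper_width: 0.0239
gripper_force: 55.0
```

Call:
send_rows(
  steps=[
    {"dp": [4, 0, 0], "roll": 0, "jaw": 0},
    {"dp": [8, 0, 0], "roll": 0, "jaw": 0},
    {"dp": [8, 0, 0], "roll": 0, "jaw": 0},
  ],
)

```text
time_s: 12.22
tcp_pos: [0.5319, -0.158, 0.1902]
eef_rot: [-180.0, 0.2, -106.4]
contact_force: [1.7, 8.1, -14.0]
gripper_width: 0.0235
gripper_force: 55.0
```

Call:
send_rows(
  steps=[
    {"dp": [4, 0, -0.3], "roll": 0, "jaw": 0},
    {"dp": [9, 0, -0.6], "roll": 0, "jaw": 0},
    {"dp": [9, 0, -0.8], "roll": 0, "jaw": 0},
  ],
)

```text
time_s: 12.6
tcp_pos: [0.5295, -0.1667, 0.1916]
eef_rot: [-180.0, 0.2, -106.4]
contact_force: [-2.3, 6.1, -8.5]
gripper_width: 0.0239
gripper_force: 55.0
```

Call:
send_rows(
  steps=[
    {"dp": [-6, 0, -0.3], "roll": 0, "jaw": 0},
    {"dp": [-12, 0, -0.6], "roll": 0, "jaw": 0},
    {"dp": [-18, 0, -0.9], "roll": 0, "jaw": 0},
    {"dp": [-18, 0, -1.2], "roll": 0, "jaw": 0},
  ],
)

```text
time_s: 13.1
tcp_pos: [0.5336, -0.1528, 0.1943]
eef_rot: [-180.0, -0.2, -106.3]
contact_force: [-3.7, -6.2, -2.9]
gripper_width: 0.0238
gripper_force: 55.0
```

Call:
send_rows(
  steps=[
    {"dp": [6, 0, -0.3], "roll": 0, "jaw": 0},
    {"dp": [12, 0, -0.6], "roll": 0, "jaw": 0},
    {"dp": [18, 0, -0.9], "roll": 0, "jaw": 0},
    {"dp": [18, 0, -1.2], "roll": 0, "jaw": 0},
  ],
)

```text
time_s: 13.6
tcp_pos: [0.5299, -0.1675, 0.1949]
eef_rot: [-179.9, 0.1, -106.4]
contact_force: [-1.8, 7.5, 1.5]
gripper_width: 0.024
gripper_force: 55.0
```

Call:
send_rows(
  steps=[
    {"dp": [-6, 0, -0.3], "roll": 0, "jaw": 0},
    {"dp": [-12, 0, -0.6], "roll": 0, "jaw": 0},
    {"dp": [-18, 0, -0.9], "roll": 0, "jaw": 0},
    {"dp": [-18, 0, -1.2], "roll": 0, "jaw": 0},
  ],
)

```text
time_s: 14.1
tcp_pos: [0.5341, -0.1527, 0.1959]
eef_rot: [-180.0, -0.2, -106.3]
contact_force: [-3.4, -7.8, 0.6]
gripper_width: 0.0238
gripper_force: 55.0
```

The pull force has gone, so the squeeze has ended. Next I centre the rail and measure its lean while the tenon end is still guided.

Call:
send_rows(
  steps=[
    {"dp": [3, 0, 0], "roll": 0, "jaw": 0},
    {"dp": [6, 0, 0], "roll": 0, "jaw": 0},
    {"dp": [9, 0, 0], "roll": 0, "jaw": 0},
    {"dp": [9, 0, 0], "roll": 0, "jaw": 0},
  ],
)

```text
time_s: 14.6
tcp_pos: [0.5324, -0.1586, 0.1949]
eef_rot: [-179.9, 0.1, -106.4]
contact_force: [-0.3, 7.0, 2.0]
gripper_width: 0.0234
gripper_force: 55.0
```

Run:
```python
from h import *
s=r.get_state();print(s['tcp_pos'],s['eef_rot'],s['contact_force'],s['moment'])
d=cap('side','d8.png')['image'];a=cap('scene','s8.png')['image']
cv2.imwrite('pics/c8.png',np.hstack([cv2.resize(d[190:265,265:325],(400,500),interpolation=cv2.INTER_CUBIC),cv2.resize(a[150:200,190:230],(400,500),interpolation=cv2.INTER_CUBIC)]))
```

```text
[ 0.53242224 -0.15855849  0.19490406] [-1.79928492e+02  1.36128286e-01 -1.06402121e+02] [-0.33691009  6.96907324  2.00493923] [ 3.02561155  0.4008445  -0.05804157]
```

View pics/c8.png

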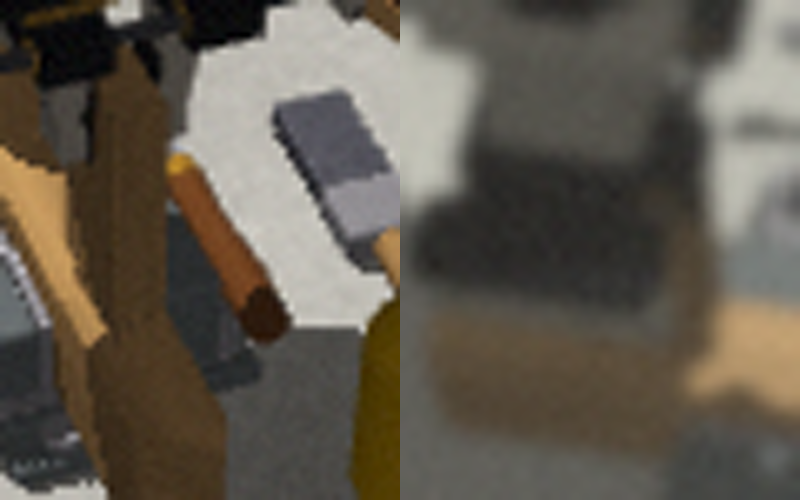

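Call:
send_rows(
  steps=[
    {"dp": [2, 0, 0], "roll": 0, "jaw": 0},
    {"dp": [3, 0, 0], "roll": 0, "jaw": 0},
    {"dp": [3, 0, 0], "roll": 0, "jaw": 0},
  ],
)

```text
time_s: 15.08
tcp_pos: [0.5319, -0.1609, 0.1952]
eef_rot: [-179.9, 0.2, -106.4]
contact_force: [-1.8, 9.1, 3.7]
gripper_width: 0.0239
gripper_force: 55.0
```

Run:
```python
from h import *
a=np.radians(16.5);d=np.array([np.sin(a),np.cos(a)]);n=np.array([d[1],-d[0]])
c=np.array([.5315,-.1596])+.012*n-.028*d
print(proj('d8',[np.r_[c,.202+q] for q in(0,.01,.015,.02,.025)]))
s=r.get_state();print(s['tcp_pos'],s['contact_force'])
def edge(im,rows):  # right edge of the rail, subpixel
    g=im.astype(float).mean(2);o=[]
    for v in rows:
        q=g[v,284:297];df=np.abs(np.diff(q));i=int(df.argmax());o.append(284.5+i)
    return o
ims={q:cv2.imread(f'pics/{q}.png') for q in('d2','d6','d7','d8')}; ims['d9']=cap('side','d9.png')['image']
for q,im in ims.items():print(q,edge(im,range(206,240,3)))
print('vert edge',[(x.round(1)).tolist() for x in proj('d8',[np.r_[c,z] for z in(.21,.18,.15,.12,.09)])])
```

```text
[[289.59467634 209.91728117]
 [289.70724686 207.06450827]
 [289.76402246 205.62569566]
 [289.82112876 204.17850244]
 [289.87856866 202.72285518]]
[ 0.53185604 -0.16089269  0.19524571] [-1.84878507  9.08168999  3.73559273]
d2 [286.5, 288.5, 284.5, 295.5, 289.5, 289.5, 292.5, 294.5, 289.5, 288.5, 289.5, 290.5]
d6 [288.5, 292.5, 292.5, 290.5, 290.5, 291.5, 293.5, 295.5, 289.5, 294.5, 289.5, 295.5]
d7 [291.5, 291.5, 289.5, 295.5, 288.5, 291.5, 293.5, 295.5, 288.5, 286.5, 289.5, 290.5]
d8 [292.5, 292.5, 290.5, 295.5, 290.5, 289.5, 293.5, 295.5, 289.5, 289.5, 289.5, 289.5]
d9 [293.5, 293.5, 290.5, 295.5, 290.5, 291.5, 293.5, 295.5, 289.5, 292.5, 289.5, 291.5]
vert edge [[289.7, 207.6], [289.4, 216.1], [289.0, 224.2], [288.7, 232.1], [288.4, 239.8]]
```

Call:
send_rows(
  steps=[
    {"dp": [1, 0, 0], "roll": 0, "jaw": 0},
    {"dp": [1, 0, 0], "roll": 0, "jaw": 0},
    {"dp": [-1, 0, -0.5], "roll": 0, "jaw": 0},
    {"dp": [-2, 0, -1], "roll": 0, "jaw": 0},
    {"dp": [-2, 0, -1], "roll": 0, "jaw": 0},
  ],
)

```text
time_s: 15.75
tcp_pos: [0.5318, -0.1607, 0.1958]
eef_rot: [-180.0, -0.0, -106.4]
contact_force: [0.6, 0.6, -1.9]
gripper_width: 0.024
gripper_force: 55.0
```

Call:
send_rows(
  steps=[
    {"dp": [-0.5, 0, -2], "roll": 0, "jaw": 0},
    {"dp": [-1, 0, -5], "roll": 0, "jaw": 0},
    {"dp": [-1, 0, -8], "roll": 0, "jaw": 0},
    {"dp": [-1, 0, -11], "roll": 0, "jaw": 0},
  ],
)

```text
time_s: 16.25
tcp_pos: [0.5318, -0.1597, 0.207]
eef_rot: [-180.0, -0.0, -106.4]
contact_force: [0.0, 0.4, -1.8]
gripper_width: 0.0234
gripper_force: 55.0
```

Call:
send_rows(
  steps=[
    {"dp": [0, 0, -3], "roll": 0, "jaw": 0},
    {"dp": [0, 0, -7], "roll": 0, "jaw": 0},
    {"dp": [0, 0, -11], "roll": 0, "jaw": 0},
    {"dp": [0, 0, -12.5], "roll": 0, "jaw": 0},
    {"dp": [0, 0, -12.5], "roll": 0, "jaw": 0},
  ],
)

```text
time_s: 16.88
tcp_pos: [0.5317, -0.1596, 0.2193]
eef_rot: [-180.0, 0.0, -106.4]
contact_force: [0.2, 0.2, -1.7]
gripper_width: 0.0235
gripper_force: 55.0
```

Run:
```python
from h import *
s=r.get_state();print(s['tcp_pos'],s['eef_rot'],s['contact_force'],s['time_s'])
d=cap('side','d10.png')['image'];a=np.mean([cap('scene','s10.png')['image'] for _ in range(4)],0).astype(np.uint8)
cv2.imwrite('pics/c10.png',np.hstack([cv2.resize(d[180:255,260:320],(400,500),interpolation=cv2.INTER_CUBIC),cv2.resize(a[150:200,190:230],(400,500),interpolation=cv2.INTER_CUBIC)]))
```

```text
[ 0.53171194 -0.15959408  0.21928415] [-1.79987479e+02  3.97745296e-03 -1.06386891e+02] [ 0.23303546  0.1675637  -1.70768682] 16.875
```

View pics/c10.png

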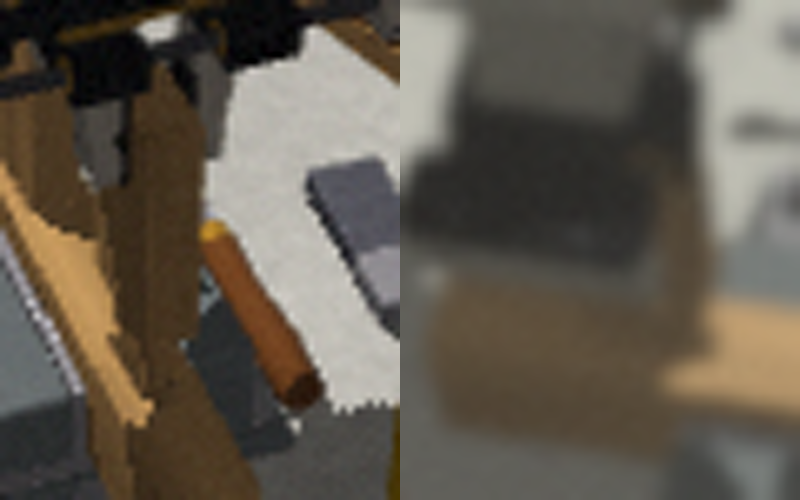

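Run:
```python
from h import *
im=cv2.imread('pics/d10.png').astype(int)
for v in range(220,242):
    print(v,' '.join('%3d,%3d'%(im[v,u,2],im[v,u,2]-im[v,u,0]) for u in range(274,298,1)))
a=np.radians(16.5);d=np.array([np.sin(a),np.cos(a)]);n=np.array([d[1],-d[0]])
f=np.array([.5317,-.1596])
for rise in(.034,.040,.044):
  S=[np.r_[f+.012*x*n-.028*d,.09+rise] for x in(1,-1)];T=[np.r_[f+.0065*x*n-.022*d,.062+rise] for x in(1,-1)]
  print(rise,(proj('d10',S+T)).round(1).tolist())
```

```text
220 171, 96  91, 51  90, 49  58, 33  57, 30  57, 31  54, 30  62, 31  72, 36  65, 38  72, 38  69, 40  70, 40  71, 38  69, 35  72, 35  85,  2  78, 38 109, 75 119, 83 116, 80 118, 87 110, 77 105, 45
221 179, 94 129, 74  90, 47  59, 33  58, 32  56, 32  57, 34  58, 30  69, 38  69, 38  67, 37  70, 37  67, 36  70, 39  69, 38  73, 33  86,  4  86, -2  93, 65 115, 84 112, 83 122, 89 115, 82 104, 66
222 187,100 168, 92  90, 48  88, 48  59, 31  57, 31  58, 32  57, 29  69, 34  71, 40  68, 37  70, 36  68, 36  67, 35  70, 36  69, 37  50, -1 103, -7  76, 28 105, 73 116, 83 114, 80 118, 83 110, 78
223 187, 99 178, 94 127, 69  88, 49  57, 32  61, 31  55, 29  60, 32  67, 34  68, 38  67, 37  71, 37  68, 36  67, 35  66, 37  71, 38  39, -4  52, -5 100, -1  85, 52 114, 80 115, 83 119, 86 115, 82
224 191, 99 185,100 171, 91  73, 39  58, 33  57, 30  58, 32  53, 28  71, 37  67, 36  71, 39  69, 36  67, 35  63, 39  65, 37  75, 32  99, -6  98, -6 102, -6  72, 26  97, 75 116, 85 117, 84 121, 84
225 194,100 187,102 177, 97  86, 48  55, 33  60, 33  56, 28  57, 31  67, 37  68, 38  71, 38  70, 40  69, 36  64, 38  65,
[... 2723 characters left out ...]
  71, 37  74, 42  75, 39  76, 41  71, 38  53, 17  41, -2  41, -5  41, -1  42, -2  44, -2  42, -3
240  96, 53  96, 52 104, 57 165, 90 169, 93 170, 93 181, 98 181, 96 178, 93  59, 35  61, 33  68, 36  69, 37  76, 40  76, 41  77, 43  75, 40  71, 33  39, -2  39, -2  41, -1  40, -1  41, -3  43, -5
241  90, 50  95, 53  97, 54 134, 74 167, 88 165, 84 174, 92 180, 97 167, 89  71, 38  71, 34  74, 40  78, 43  77, 44  74, 42  79, 43  78, 39  70, 37  54, 14  39, -5  43, -3  40, -4  43, -4  45, -1
0.034 [[288.8, 231.1], [280.7, 233.2], [285.9, 237.3], [281.6, 238.4]]
0.04 [[288.9, 229.5], [280.7, 231.7], [285.9, 235.8], [281.6, 236.9]]
0.044 [[288.9, 228.4], [280.8, 230.6], [286.0, 234.7], [281.6, 235.9]]
```

Call:
send_rows(
  steps=[
    {"dp": [0, 0, -2.5], "roll": 0, "jaw": 0},
    {"dp": [0, 0, -5.5], "roll": 0, "jaw": 0},
    {"dp": [0, 0, -5.5], "roll": 0, "jaw": 0},
    {"dp": [0, 0, -5.5], "roll": 0, "jaw": 0},
    {"dp": [0, 0, -5.5], "roll": 0, "jaw": 0},
  ],
)

```text
time_s: 17.75
tcp_pos: [0.5316, -0.1596, 0.2246]
eef_rot: [180.0, 0.0, -106.4]
contact_force: [-1.3, 0.1, -3.0]
gripper_width: 0.0235
gripper_force: 55.0
```

Run:
```python
from h import *
im=np.mean([cap('side','d11.png')['image'] for _ in range(3)],0)
g=im[:,:,2]-im[:,:,0]; G=im[:,:,2]
X=[];Y=[]
for v in range(204,226):
    q=g[v,282:300]; i=np.argmax(q<18); w=(q[i-1]-18)/(q[i-1]-q[i]); X.append(282+i-1+w); Y.append(v)
print(np.round(X,1)); print('right edge slope',np.polyfit(Y[2:],X[2:],1)[0])
a=np.radians(16.5);d=np.array([np.sin(a),np.cos(a)]);n=np.array([d[1],-d[0]])
f=np.array([.5317,-.1596])
for L in(-3,0,3):
  t=np.tan(np.radians(L));p=proj('d11',[np.r_[f+.012*n-.028*d+t*(z-.2)*d,z] for z in(.2,.14)]);print(L,(p[0]-p[1])[0]/(p[0]-p[1])[1])
print([(v,int(g[v,287]),int(G[v,287])) for v in range(222,240)])
print([(v,int(g[v,282]),int(G[v,282])) for v in range(226,244)])
print(r.get_state()['tcp_pos'],r.get_state()['contact_force'])
```

```text
[290.6 290.7 290.5 290.6 290.5 290.4 290.1 289.9 289.9 293.9 294.8 295.6
 295.8 296.5 296.8 297.4 289.5 289.3 289.4 289.5 289.4 289.3]
right edge slope -0.007429233040957951
-3 -0.0697348008500824
0 -0.039577317921581694
3 -0.011948176483616369
[(222, 34, 64), (223, 35, 65), (224, 38, 64), (225, 36, 66), (226, 35, 66), (227, 37, 65), (228, 35, 64), (229, 17, 87), (230, -6, 108), (231, -8, 106), (232, 13, 89), (233, 31, 76), (234, 38, 75), (235, 39, 73), (236, 42, 76), (237, 39, 74), (238, 40, 74), (239, 40, 74)]
[(226, 37, 67), (227, 37, 68), (228, 37, 68), (229, 37, 67), (230, 37, 70), (231, 34, 63), (232, 34, 64), (233, 34, 62), (234, 32, 58), (235, 31, 57), (236, 35, 65), (237, 38, 69), (238, 37, 68), (239, 37, 70), (240, 95, 176), (241, 91, 169), (242, 98, 183), (243, 93, 174)]
[ 0.53168924 -0.15958703  0.22461496] [ 0.3076442  -0.86294986 -2.07440744]
```

Run:
```python
from h import *
def slope(im,lo,hi,thr=18):
    g=im[:,:,2].astype(float)-im[:,:,0];X=[];Y=[]
    for v in range(lo,hi):
        q=g[v,284:296]; i=int(np.argmax(q<thr))
        if i>0: X.append(283+i+(q[i-1]-thr)/(q[i-1]-q[i]));Y.append(v)
    X=np.array(X);Y=np.array(Y);m=abs(X-np.median(X))<1.3;p=np.polyfit(Y[m],X[m],1)
    m2=m&(abs(X-np.polyval(p,Y))<.5);print(lo,hi,m2.sum(),np.polyfit(Y[m2],X[m2],1)[0].round(4),list(zip(Y[m],X[m].round(1))))
ims=[cap('side','d12.png')['image'] for _ in range(4)]
slope(np.mean(ims,0),202,228)
for q in('d1','d2','d6'):slope(cv2.imread(f'pics/{q}.png'),211,238)
for q in('d7','d8','d9'):slope(cv2.imread(f'pics/{q}.png'),206,233)
```

```text
202 228 19 -0.0599 [(np.int64(202), np.float64(290.4)), (np.int64(203), np.float64(290.6)), (np.int64(204), np.float64(290.6)), (np.int64(205), np.float64(290.6)), (np.int64(206), np.float64(290.6)), (np.int64(207), np.float64(290.6)), (np.int64(208), np.float64(290.5)), (np.int64(209), np.float64(290.4)), (np.int64(210), np.float64(290.0)), (np.int64(211), np.float64(289.9)), (np.int64(212), np.float64(289.9)), (np.int64(220), np.float64(289.5)), (np.int64(221), np.float64(289.4)), (np.int64(222), np.float64(289.4)), (np.int64(223), np.float64(289.5)), (np.int64(224), np.float64(289.4)), (np.int64(225), np.float64(289.3)), (np.int64(226), np.float64(289.3)), (np.int64(227), np.float64(289.3))]
211 238 19 -0.0315 [(np.int64(211), np.float64(289.7)), (np.int64(212), np.float64(289.6)), (np.int64(220), np.float64(289.6)), (np.int64(221), np.float64(289.4)), (np.int64(222), np.float64(289.4)), (np.int64(223), np.float64(289.3)), (np.int64(224), np.float64(289.3)), (np.int64(225), np.float64(289.3)), (np.int64(226), np.float64(289.2)), (np.int64(227), np.float64(289.3)), (np.int64(228), 
[... 3523 characters left out ...]
float64(290.7)), (np.int64(207), np.float64(290.7)), (np.int64(208), np.float64(290.6)), (np.int64(209), np.float64(290.7)), (np.int64(210), np.float64(290.6)), (np.int64(211), np.float64(290.3)), (np.int64(212), np.float64(290.2)), (np.int64(220), np.float64(289.9)), (np.int64(221), np.float64(289.8)), (np.int64(222), np.float64(289.9)), (np.int64(223), np.float64(289.6)), (np.int64(224), np.float64(289.6)), (np.int64(225), np.float64(289.6)), (np.int64(226), np.float64(289.6)), (np.int64(227), np.float64(289.5)), (np.int64(228), np.float64(289.6)), (np.int64(229), np.float64(289.6)), (np.int64(230), np.float64(289.4)), (np.int64(231), np.float64(289.4)), (np.int64(232), np.float64(289.5))]
```

The rail hangs about 15 mm clear of the mortise, leaning roughly 2° or less from vertical. I'll shift it 3 mm to put the tenon end back over the mortise centre, let it settle, and hand in.

Call:
send_rows(
  steps=[
    {"dp": [1.5, 0, 0], "roll": 0, "jaw": 0},
    {"dp": [3, 0, 0], "roll": 0, "jaw": 0},
    {"dp": [3, 0, 0], "roll": 0, "jaw": 0},
    {"dp": [3, 0, 0], "roll": 0, "jaw": 0},
    {"dp": [3, 0, 0], "roll": 0, "jaw": 0},
  ],
)

```text
time_s: 18.73
tcp_pos: [0.5308, -0.1625, 0.2247]
eef_rot: [180.0, -0.0, -106.4]
contact_force: [-0.1, -1.1, -2.0]
gripper_width: 0.0237
gripper_force: 55.0
```

```bash
python3 -c "
from plant import r
s=r.get_state();print(s['tcp_pos'],s['contact_force'],s['gripper_width']);print(r.close_job())"
```

```text
[ 0.5308229  -0.16246035  0.22465693] [-0.07571337 -1.14573389 -1.97008206] 0.023709069268873263
the job is handed in; nothing more can be done
None
```

The narrow rail was rocked free and the job handed in at about 19 s: it is held still about 15 mm above its mortise, leaning an estimated 2.5° toward -y (uncorrected, and slightly more than the "2° or less" I gave before the last move), and nothing else was touched as far as I could see.

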